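Interlock a channel section on the sloping stacking rack

ROBOT

A 6-joint arm with a two-finger parallel gripper is mounted at the origin on a cart in front of the work surface, level with it; the furniture and walls round the work are solid. World frame = base frame: x ahead of the robot, y to its left, z up, the work surface at z = 0. Lengths are in m, angles in degrees, forces in N, time in s.
With the tool pointing down it reaches from about 0.375 to 0.9 m from the base axis. Payload 3.1 kg.
Tool frame: the origin (TCP) lies at the very end of the fingers, on their centre line; the grasp point (between the pads) lies 19 mm behind it; z points along the fingers, y is the line along which they close (so a half turn about z gives the same grasp; the last joint's range is limited). The gripper opens to 87 mm and grips with 3 to 60 N. Pads are 19 mm wide; open, the fingers measure 117 mm over their backs; the gripper's body (75 mm by 190 mm) begins 51 mm behind the grasp point.
Start: joints at [61.45, 30.224, 82.088, -0, 67.689, -10.227], TCP at [0.196, 0.593, 0.223] pointing down, gripper open.
Joint ranges: [-176.69, 176.69], [-43.24, 126.21], [12.49, 139.97], [-82, 262], [0, 151.66], [-163.58, 163.58]. Speed limits (degrees/s): [159.86, 159.86, 180, 180, 180, 180].

INTERFACE

Orientations are given as [roll, pitch, yaw] about the fixed x, y, z axes, in that order (R = Rz(yaw) Ry(pitch) Rx(roll)).
In Python, from plant import env gives the robot as it stands.
- The arm moves only by the tool carry_out, never from a script. Its argument "increments" is a list that holds one entry, the list of rows, each a list of 6 numbers: the shift along the tool's x, y, z in units of 200 mm (1.0 is 200 mm), then the turn, a rotation vector about the tool's x, y, z in units of 45 degrees (1.0 is 45 degrees). A call has 1 to 5 rows; each row shifts and turns the commanded pose from where the row before left it, along the tool's axes as they then stand; what a row does not reach is not made up. A row lasts 1/12 s, in which the tool goes at most 41.7 mm and 7.16 degrees, less where a joint would pass 70% of its speed; a pose out of reach is approached as far as the arm can. A call with a number of a shift or a turn outside -1 to 1 is refused whole. A call with a gripper value outside its range is refused whole. "hand" is the opening in per cent of the stroke, from 0 (shut) to 100 (fully open), set as the call begins (left out, the last holds). The fingers move at their own pace and stop on an object; the grip force is fixed at half the most. Time passes only in rows, so rows that do not move let the fingers close. It gives the time, the measured TCP pose, the force, the opening and the grip force at its end, in the units of the state.
- env.observe(): the state, without advancing time (a new reading comes with each control period).
- env.get_image(name): name is "side" or "top"; returns a dict with "img" (480x640x3 uint8, red, green, blue), "camera_matrix" (3x3 intrinsics, pixels), "k1" (the pictures are not rectified: a ray, as slopes to the right and down, at radius r is drawn at 1 + k1 r^2 times it, then the intrinsics apply), "rvec" (rotation vector, rad) and "tvec" (3), from world to camera coordinates, as OpenCV has them. Camera axes: x right, y down, z forward; pixel columns grow to the right and rows downward; lengths in m; the calibration is good to about 2 mm. A picture is of the moment at which its call begins. There is no depth.
- env.job_done(): hands the job in; it is judged then, once.
Trained networks look in a picture, given as the dict that the camera call returned (one of the last four; its "shot" number tells which), for a name from the list of things; names that differ only in an ending like _2 or _b are one class to them, and where a whole thing is asked for, a point or a joint stands for the part that bears it (a point fixed in the world has none). Each returns a list of dicts, best first, with "score" (0 to 1); they miss things now and then, are a little off and sometimes report something else, mostly with a low value. They report only what shows in the picture. A call takes as long as a camera call. They do not tell look-alikes from the thing itself.
- env.silhouettes(label, picture): "mask" (480x640 bool, what is visible of it).
- env.pinpoint(label, picture): "xyz" ([x, y, z] in m, in world coordinates, good to about 4 mm: a listed point, or the origin of a listed thing).
The state is a dict: "clock": time; "joint_positions": joint angles; "dq": joint speeds; "tau": joint torques, N m; "eef_pos": TCP position; "tool_rot": TCP orientation; "contact_force": force on the tool from outside, world axes, zero at the start; "ft_torque": the same for the moment, N m; "gripper_width": finger opening in m; "gripper_force": force on a finger pad.
Only numpy, scipy, OpenCV 4.12 (cv2) and the standard library are available. Lean on these libraries where they do the work, as an engineer would, in place of code of your own. Each camera call takes 0.05 s, during which the arm holds its last target. There are 200 camera calls.

TASK

Two aluminium channel sections are bolted side by side, open side up, on the sloping rack. Lay the loose wide channel on them, open side down, so that it bridges the timber spacer, straddling the two neighbouring walls with one of its own walls in each trough, its ends about flush with theirs; over the rack keep hold of it until it is fully home (do not drop it or let it slide in), then let go. Leave the narrow channel, the measuring cup, the plaster cast and the tape roll where they are.

Things in the scene. Friction and masses are not known exactly. Their poses are not given: they have to be found in the camera images.
- wide_channel: The loose channel to place: aluminium U section 120 mm long (its y), 56 mm wide (x), 36 mm high (z), web and walls 4 mm thick, 48 mm clear between the walls; 0.10 to 0.21 kg. Stands on the bench on its two long edges, open side down, web on top. Origin at the centre of its underside (level with the walls' free edges), z towards the web. A half turn about z makes no difference.
- narrow_channel: A loose channel of the same make, also open side down, 120 mm long (y) and 36 mm high but only 40 mm wide (x): too narrow to fit. Origin at the centre of its underside. Stays where it is (within 25 mm). It and the wide one may stand in either of two places.
- bed: Top surface of the rack's sloping board, 200 mm up the slope by 150 mm across, fixed; origin at its middle, 78 mm above the bench. z: outward normal, 30 degrees from vertical, leaning to the rack's lower edge (which faces roughly left, +y); x: straight up the slope; y: level, along the channels. A lip 10 mm high stands at the lower edge. Fully home, the wide channel's origin is 4 mm above this surface.
- rack: The wooden rack (origin on the bench below the bed's origin, z up). Two channels like the wide one are bolted on its board, open side up, lengths along bed y, centred on y = 0, a timber spacer 36 mm wide and 32 mm high filling the gap between them. Wall tops stand 36 mm above the board; trough floors 4 mm, 48 mm wide, with 5 mm bolt heads on their middle line 42 mm either side of y = 0.
- nominal (a point): Point 36 mm above the bed's origin along bed z: where the middle between the two walls flanking the spacer (44 mm over both; the wide channel clears them by 2 mm a side) would NOMINALLY be. Really the bolted pair sits up to 12 mm up or down the slope (bed x) from it. No pose tells this: see it, or feel for a trough wall with the fingers. The pair withstands 100 N.
- measuring_cup: Clear plastic measuring cup, 67 mm across, 70 mm high, standing near the rack; origin at the centre of its underside. Bystander: stays put (within 40 mm).
- cast_white: White plaster cast of a jaw, 50 x 60 x 36 mm, on the left bench; origin at the centre of its underside. Bystander: stays put (within 40 mm).
- tape_roll: Roll of tape lying flat, 96 mm across, 25 mm high, on the left bench; origin at the centre of its underside. Bystander: stays put (within 40 mm).
Mind the look-alikes: they are no part of the job. Leave any orange or turquoise look-alike of the wide_channel alone.

How it is judged (in metres and radians):
At the end, for the whole second after the job is handed in: The wide channel lies open side down over the two walls beside the spacer, its origin under 8.5 mm above the board, within 18 mm of the bed origin along the slope and 15 mm along the channels, parallel to board and bed y axis within 0.07 rad; released and at rest (z of wide_channel in the frame of bed between -0.002 and 0.0085 m and x of wide_channel in the frame of bed between -0.018 and 0.018 m and y of wide_channel in the frame of bed between -0.015 and 0.015 m and angle between the z axis of wide_channel and the z axis of bed, either way round below 0.07 rad and angle between the y axis of wide_channel and the y axis of bed, either way round below 0.07 rad and angle between wide_channel's own z axis and vertical below 0.8 rad and linear speed of wide_channel below 0.02 m/s and contact force between wide_channel and the fingers below 0.1 N); the robot touches nothing.
It fails at once if the narrow channel was moved more than 25 mm (distance of narrow_channel from where it was at the start of the episode above 0.025 m).
It fails at once if the measuring cup, plaster cast or tape roll was moved more than 40 mm (distance of any of measuring_cup, cast_white, tape_roll from where it was at the start of the episode above 0.04 m).
It fails at once if the wide channel was let go over the rack before it was home (origin more than 13 mm above the board) (x of wide_channel in the frame of bed between -0.1 and 0.1 m and y of wide_channel in the frame of bed between -0.1 and 0.1 m and z of wide_channel in the frame of bed between 0.013 and 0.09 m and contact force between wide_channel and the fingers below 0.05 N).
It also fails if it takes over 64 s, if anything falls off the work surface, if the arm or the gripper's body presses on something with over 40 N, if the wrist force passes 120 N, or if a joint passes its speed limit or range.

## Working session

There is one attempt and no reset: what is moved stays moved. The work goes in short steps, Python scripts to look and compute and a tool call to move; the robot and the scene stay as the last step left them, time stands still between calls to the robot, and variables do not carry over. Pictures are saved under pics/ and viewed, at most 10 in all, crops included, and the job is handed in when it is done.

Besides the shell and the picture viewer there is one more tool, called after "Call:" as name(argument=value, ...) on one line, values as JSON. carry_out: Moves the arm, as the interface text tells. Its arguments: {"type":"object","properties":{"increments":{"type":"array","items":{"type":"array","items":{"type":"array","items":{"type":"number"}}}},"hand":{"type":"number"}},"required":["increments"]}

```bash
mkdir -p pics; ls; python3 - <<'E'
from plant import env
import cv2
print(env.observe())
for n in ["side","top"]:
    p=env.get_image(n); cv2.imwrite(f"pics/{n}0.png",p["img"][:,:,::-1])
    print(n,p["camera_matrix"].tolist(),p["k1"],p["rvec"],p["tvec"])
    for l in ["wide_channel","narrow_channel","bed","rack","nominal","measuring_cup","cast_white","tape_roll"]:
        print(l,[(d["xyz"],round(d["score"],2)) for d in env.pinpoint(l,p)])
E
```

```text
pics
{'clock': 0.0, 'joint_positions': array([ 6.14512825e+01,  3.02790027e+01,  8.21570620e+01, -3.10973312e-04,
        6.76896221e+01, -1.02277957e+01]), 'dq': array([ 0.00175076,  0.00692007, -0.0459212 ,  0.0013216 , -0.00782909,
       -0.04263097]), 'tau': array([-5.86665665e-04, -4.40046072e+01, -1.76592368e+01,  6.32880698e-02,
        5.80169039e-02, -1.37685188e-04]), 'eef_pos': array([0.19608016, 0.59266372, 0.2215675 ]), 'tool_rot': array([-1.79876259e+02, -2.20343377e-02,  1.61679173e+02]), 'contact_force': array([ 0.76744865, -0.58259581,  0.74084638]), 'ft_torque': array([ 0.00227024, -0.00924282, -0.02203773]), 'gripper_force': 0.0, 'gripper_width': 0.08694218556486892}
side [[582.4269105502914, 0.0, 322.8591359795155], [0.0, 582.4269105502914, 250.63031534735964], [0.0, 0.0, 1.0]] -0.18864960294198094 [ 0.59373401 -2.28388421  1.62771276] [0.54335851 0.17259138 1.565525  ]
wide_channel [([0.4804, 0.1531, -0.0009], 0.95), ([0.4811, 0.5713, 0.0015], 0.75), ([0.3656, -0.0079, 0.0008], 0.72)]
narrow_channel [([0.4572, 0.4085, -0.0007], 0.71)]
bed [([0.5492, -0.3711, 0.0
[... 210 characters left out ...]
-0.0034], 0.83)]
tape_roll [([0.7196, 0.3787, -0.0008], 0.8)]
top [[538.9335649719244, 0.0, 299.56811321604425], [0.0, 538.9335649719244, 247.20722382023914], [0.0, 0.0, 1.0]] 0.0012064223822439337 [ 2.17434287 -2.13056664  0.17777008] [0.08287016 0.58381752 1.35889399]
wide_channel [([0.4766, 0.1559, -0.0037], 0.78), ([0.3665, -0.0106, -0.0028], 0.7), ([0.4848, 0.57, -0.0015], 0.7)]
narrow_channel [([0.4563, 0.4067, -0.0058], 0.97)]
bed [([0.6084, 0.2314, 0.0002], 0.19)]
rack [([0.549, -0.3624, -0.0034], 0.93)]
nominal [([0.5444, -0.3469, 0.1053], 0.92)]
measuring_cup [([0.7532, -0.2037, -0.0004], 0.95)]
cast_white [([0.6062, 0.23, 0.0003], 0.92)]
tape_roll [([0.7156, 0.3714, 0.0013], 0.9)]
```

View pics/side0.png

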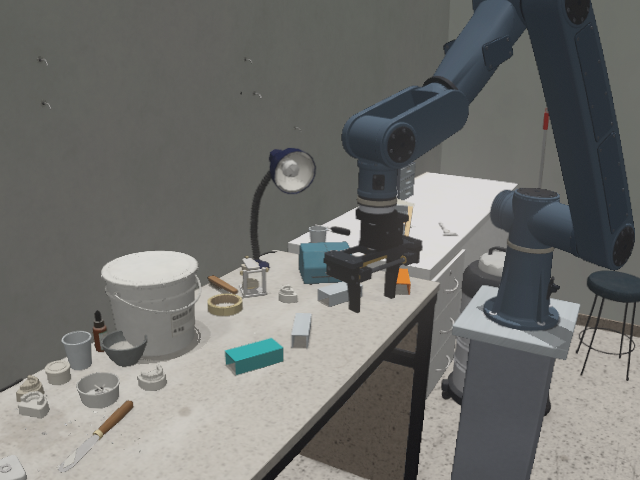

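View pics/top0.png

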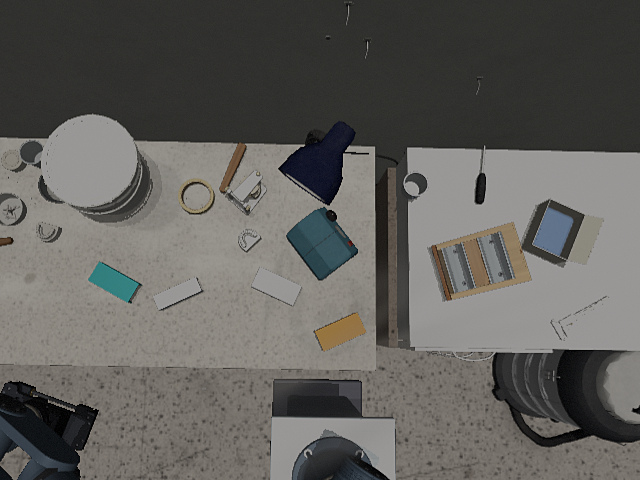

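The side view is partly blocked by the arm. In the top view, the loose wide channel is the grey one at (276,286), the narrow one is at (178,293), and the look-alikes are turquoise at (115,282) and orange at (340,331). The rack is at (482,262) with its lip on the left, the cup is at (415,185), and a board or rail stands between the benches at x≈392. Next I'll fit the channel pose and enlarge the rack.

```bash
cat > h.py <<'E'
import numpy as np, cv2
from scipy.spatial.transform import Rotation as R
from scipy.optimize import minimize
def proj(P,p):
    return cv2.projectPoints(np.asarray(P,float).reshape(-1,1,3),p["rvec"],p["tvec"],p["camera_matrix"],np.array([p["k1"],0,0,0]))[0].reshape(-1,2)
def ray(px,p):
    u=cv2.undistortPoints(np.asarray(px,float).reshape(-1,1,2),p["camera_matrix"],np.array([p["k1"],0,0,0])).reshape(-1,2)
    Rm=cv2.Rodrigues(np.asarray(p["rvec"]))[0]; c=-Rm.T@np.ravel(p["tvec"])
    return c,np.c_[u,np.ones(len(u))]@Rm
def onplane(px,p,o,n):
    c,d=ray(px,p); return c+d*(((np.asarray(o)-c)@n)/(d@n))[:,None]
def box(l,w,h):  # x,y,z sizes
    return np.array([[sx*l/2,sy*w/2,z] for sx in(-1,1) for sy in(-1,1) for z in(0,h)])
def hullmask(P,p):
    m=np.zeros((1920,2560),np.uint8); q=cv2.convexHull((proj(P,p)*4+1.5).astype(np.float32))
    cv2.fillConvexPoly(m,np.round(q).astype(np.int32),1); return cv2.resize(m*255,(640,480),interpolation=cv2.INTER_AREA)/255.
def fitbox(masks,pics,size,x0):
    def f(v):
        P=box(*size)@R.from_euler('z',v[2]).as_matrix().T+[v[0],v[1],0]
        s=0
        for m,p in zip(masks,pics):
            h=hullmask(P,p); s+=1-np.minimum(h,m).sum()/np.maximum(h,m).sum()
        return s
    return minimize(f,x0,method='Nelder-Mead',options=dict(initial_simplex=np.array([x0]*4)+np.vstack([np.zeros(3),np.diag([.01,.01,.15])])))
E
python3 - <<'E'
from h import *
from plant import env
p=env.get_image("top")
for l,near,size in [("wide_channel",(276,286),(.056,.12,.036)),("narrow_channel",(178,293),(.04,.12,.036))]:
    best=[d["mask"] for d in env.silhouettes(l,p) if d["mask"][near[1],near[0]]]
    m=best[0]
    r=fitbox([m.astype(float)],[p],size,{"wide_channel":[.478,.155,1.3],"narrow_channel":[.457,.407,1.8]}[l])
    for y0 in (1.2,1.6,2.0):
        r2=fitbox([m.astype(float)],[p],size,[r.x[0],r.x[1],y0]); r=r2 if r2.fun<r.fun else r
    print(l,r.x[:2],np.degrees(r.x[2]),r.fun,m.sum(),cv2.minAreaRect(np.argwhere(m)[:,::-1].astype(np.int32)))
c=cv2.resize(p["img"][215:310,420:545],None,fx=6,fy=6,interpolation=cv2.INTER_CUBIC)
cv2.imwrite("pics/rack.png",c[:,:,::-1])
np.save("pics/top.npy",p["img"])
E
```

```text
wide_channel [0.48132834 0.15380428] 154.80568975547652 0.060110805319807836 1053 ((275.9000244140625, 285.70001220703125), (46.957427978515625, 23.702320098876953), 26.56505012512207)
narrow_channel [0.45579584 0.40945857] 26.615047701279806 0.05841683504460271 814 ((177.51983642578125, 294.1671447753906), (17.670578002929688, 48.16829299926758), 64.79888153076172)
```

View pics/rack.png

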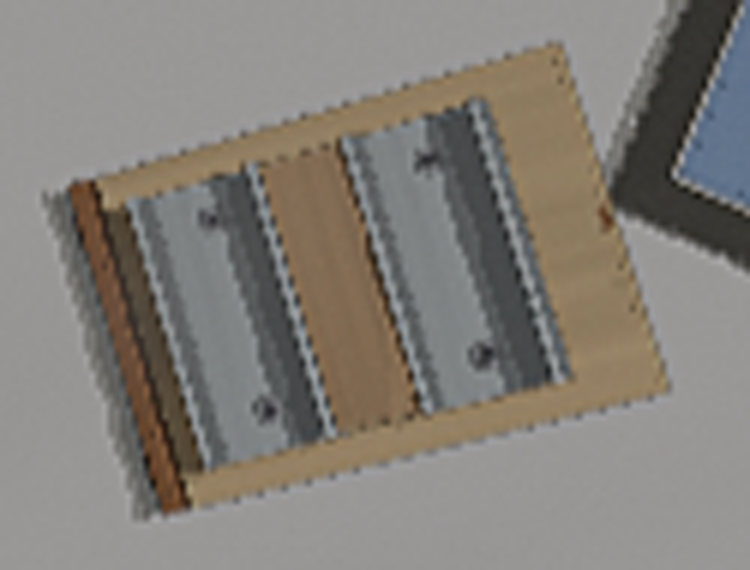

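The enlarged rack shows the upper board corners at crop (560,42) and (670,392). The flanking wall tops run (255,168)–(330,435) and (345,140)–(425,412), with the spacer between them. The lip is on the left. Next step: fit the bed pose, rectify the wall plane, and enlarge the side view around the teal box and the rail.

```bash
cat >> h.py <<'E'
def bedT(v): # x,y,yaw of bed x axis (rad)
    Z=R.from_euler('z',v[2]).as_matrix(); T=R.from_euler('y',-30,degrees=True).as_matrix()
    return Z@T, np.array([v[0],v[1],.078])
E
python3 - <<'E'
from h import *
from scipy.optimize import least_squares
from plant import env
p=env.get_image("top"); s=env.get_image("side")
cr=lambda a:(np.array(a,float)+.5)/6-.5+[420,215]
px=cr([[560,42],[670,392]]); eA=cr([[104,181],[560,42]]); eB=cr([[190,507],[670,392]])
def res(v):
    Rm,o=bedT(v); q=proj(np.array([[.1,.075,0],[.1,-.075,0]])@Rm.T+o,p)-px
    out=list(q.ravel())
    for e,y in((eA,.075),(eB,-.075)):
        b=(onplane(e[:1],p,o,Rm[:,2])-o)@Rm; out.append((b[0,1]-y)/.0027)
    return out
r=least_squares(res,[.547,-.363,np.radians(-75)]); print(r.x[:2],np.degrees(r.x[2]),"res px",np.round(r.fun,2))
np.save("bed.npy",r.x); Rm,o=bedT(r.x); print(Rm.round(3).tolist())
xs=np.arange(-.1,.1,.0005); ys=np.arange(-.05,.05,.001)
G=np.stack(np.meshgrid(xs,ys),-1).reshape(-1,2); P=np.c_[G,np.full(len(G),.036)]@Rm.T+o
q=proj(P,p).astype(np.float32).reshape(len(ys),len(xs),2)
im=cv2.remap(p["img"],q[...,0],q[...,1],cv2.INTER_CUBIC)
pr=im.mean(0); 
for i in range(0,400,4): print(int(round(xs[i]*1000)),pr[i].astype(int).tolist(),end=' ')
c=cv2.resize(s["img"][165:325,280:450],None,fx=3.6,fy=3.6,interpolation=cv2.INTER_CUBIC); cv2.imwrite("pics/sidecrop.png",c[:,:,::-1])
E
```

```text
[ 0.54983811 -0.36685864] -74.61178767168478 res px [-0.09 -0.12  0.15  0.19 -0.73  0.63]
[[0.23, 0.964, -0.133], [-0.835, 0.265, 0.482], [0.5, 0.0, 0.866]]
-100 [106, 74, 52] -98 [105, 75, 54] -96 [113, 81, 58] -94 [79, 56, 43] -92 [55, 44, 37] -90 [79, 70, 56] -88 [85, 74, 59] -86 [83, 71, 56] -84 [76, 63, 47] -82 [75, 67, 55] -80 [126, 128, 129] -78 [132, 136, 138] -76 [96, 99, 100] -74 [92, 94, 95] -72 [95, 97, 98] -70 [113, 116, 116] -68 [126, 130, 131] -66 [127, 130, 131] -64 [127, 131, 131] -62 [126, 130, 131] -60 [125, 129, 130] -58 [125, 129, 130] -56 [127, 131, 132] -54 [123, 127, 128] -52 [121, 123, 125] -50 [119, 122, 123] -48 [122, 125, 127] -46 [111, 114, 115] -44 [88, 90, 91] -42 [87, 90, 90] -40 [85, 88, 88] -38 [75, 77, 77] -36 [72, 74, 75] -34 [73, 75, 76] -32 [66, 68, 68] -30 [70, 72, 72] -28 [130, 135, 137] -26 [122, 128, 132] -24 [106, 94, 79] -22 [133, 107, 80] -20 [129, 105, 80] -18 [127, 104, 81] -16 [130, 107, 83] -14 [130, 107, 83] -12 [130, 107, 83] -10 [129, 106, 82] -8 [127, 105, 81] -6 [127, 105, 81] -4 [130, 107, 82] -2 [130, 107, 83] 0 [130, 107, 82] 2
[... 166 characters left out ...]
116] 22 [127, 131, 132] 24 [127, 130, 131] 26 [128, 131, 132] 28 [126, 130, 131] 30 [125, 129, 130] 32 [126, 130, 131] 34 [126, 130, 131] 36 [123, 127, 128] 38 [120, 123, 124] 40 [117, 120, 121] 42 [123, 126, 128] 44 [109, 111, 113] 46 [85, 87, 88] 48 [87, 89, 90] 50 [82, 85, 85] 52 [71, 73, 74] 54 [71, 73, 74] 56 [72, 74, 75] 58 [71, 73, 74] 60 [64, 67, 67] 62 [65, 68, 68] 64 [129, 133, 133] 66 [129, 133, 134] 68 [89, 95, 99] 70 [106, 102, 95] 72 [141, 121, 92] 74 [145, 125, 96] 76 [142, 123, 96] 78 [142, 123, 96] 80 [142, 123, 95] 82 [142, 123, 96] 84 [142, 123, 96] 86 [142, 123, 96] 88 [142, 124, 96] 90 [142, 124, 96] 92 [142, 124, 96] 94 [142, 124, 96] 96 [143, 124, 96] 98 [139, 119, 92]
```

View pics/sidecrop.png

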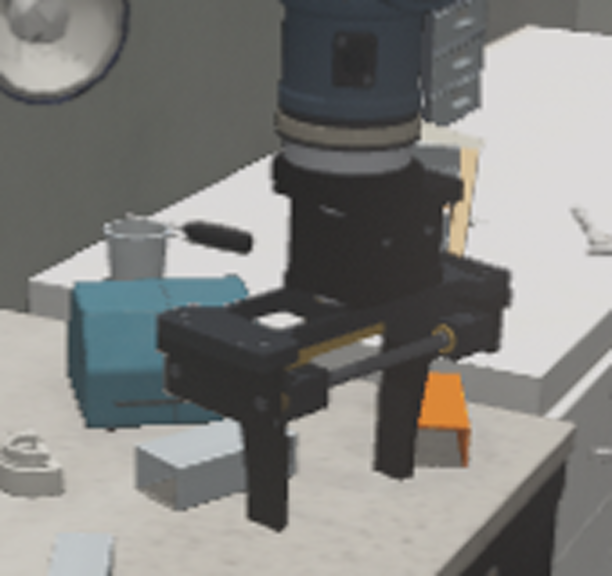

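The wall tops lie at bed x = −79, −27, 13 and 65 mm, so the pair's middle is at bed x ≈ −7 mm, and all four walls agree. The side crop shows the teal box about 115 mm tall next to the wide channel (crop (215,460)), and no raised rail between the benches. Next I'll check gripper body clearance to the box and work out the approach.

```bash
cat >> h.py <<'E'
def plan(goal_p,goal_R,st):
    """increments from measured pose to goal: total shift in tool axes (mm), total rotvec (deg, tool axes)"""
    R0=R.from_euler('xyz',st["tool_rot"],degrees=True)
    return R0.inv().apply(np.asarray(goal_p)-st["eef_pos"])*1000, np.degrees((R0.inv()*goal_R).as_rotvec())
E
python3 - <<'E'
from h import *
from plant import env
p=env.get_image("top"); st=env.observe()
hsv=cv2.cvtColor(p["img"][190:300,280:365],cv2.COLOR_RGB2HSV)
m=cv2.inRange(hsv,(90,80,40),(108,255,255)); n,l,s,_=cv2.connectedComponentsWithStats(m); k=1+s[1:,4].argmax()
pts=(np.argwhere(l==k)[:,::-1]+[280,190]).astype(np.float32)
for h in (.09,.115):
    W=onplane(pts,p,[0,0,h],np.array([0,0,1.]))[:,:2]
    print(h,cv2.boxPoints(cv2.minAreaRect((W*1000).astype(np.float32))).round().tolist())
    a=np.radians(64.8); e=np.array([np.cos(a),np.sin(a)]); g=np.array([np.sin(a),-np.cos(a)]); c=np.array([.4813,.1538])
    V=W-c; 
    for d in (0,.01,.02,.03): # penetration: points within 95 along g -> min distance in -e
        w=V[np.abs(V@g)<.1]; print(d,"gap to body mm",1000*(-(w@e).max()-(.0375-d)))
print(onplane([[320,160],[340,210]],p,[0,0,.1],np.array([0,0,1.])))
# goal orientations
Rb,o=bedT(np.load("bed.npy"))
for yaw in (154.8,-25.2,): # tool y along g dir (yaw-? )
    gR=R.from_matrix(np.c_[[-e[0],-e[1],0],np.cross([0,0,-1],[-e[0],-e[1],0]),[0,0,-1]])
    print("grasp R",gR.as_euler('xyz',degrees=True)); break
for s in(1,-1):
    g2=R.from_matrix(np.c_[s*e[0],s*e[1],0]. __class__([[s*e[0],0,0]]) ) if 0 else R.from_matrix(np.c_[[s*e[0],s*e[1],0],np.cross([0,0,-1],[s*e[0],s*e[1],0]),[0,0,-1]])
    print(s,plan([*(c+.025*e),.12],g2,st))
    X=s*Rb[:,1]; pl=R.from_matrix(np.c_[X,np.cross(-Rb[:,2],X),-Rb[:,2]]); print("place",pl.as_euler('xyz',degrees=True),"turn from grasp",np.degrees((g2.inv()*pl).as_rotvec()))
E
```

```text
0.09 [[492.0, 43.0], [569.0, -54.0], [687.0, 40.0], [610.0, 136.0]]
0 gap to body mm -23.851582109226243
0.01 gap to body mm -13.851582109226243
0.02 gap to body mm -3.8515821092262437
0.03 gap to body mm 6.148417890773755
0.115 [[490.0, 44.0], [565.0, -51.0], [681.0, 41.0], [606.0, 136.0]]
0 gap to body mm -27.04691088228696
0.01 gap to body mm -17.04691088228696
0.02 gap to body mm -7.046910882286957
0.03 gap to body mm 2.9530891177130414
[[ 0.79978764  0.04770535  0.1       ]
 [ 0.6704648  -0.00450036  0.1       ]]
grasp R [-180.     0.  -115.2]
1 (array([-411.57405939, -302.8567364 ,  102.54973794]), array([-3.20292548e-04,  8.13708009e-04,  9.68791706e+01]))
place [150.           0.          15.38821233] turn from grasp [-28.10069962 -12.92838006  48.24937123]
-1 (array([-411.57405939, -302.8567364 ,  102.54973794]), array([-7.87439120e-04, -3.09952562e-04, -8.31208294e+01]))
place [-150.            0.         -164.61178767] turn from grasp [28.10069962 12.92838006 48.24937123]
```

Call:
carry_out(increments=[[[-0.138, -0.096, 0.034, 0, 0, 0], [-0.138, -0.096, 0.034, 0, 0, 0], [-0.138, -0.096, 0.034, 0, 0, 0], [-0.138, -0.096, 0.034, 0, 0, 0], [-0.138, -0.096, 0.034, 0, 0, 0]]], hand=100)

```text
clock: 1.62
eef_pos: [0.2979, 0.4577, 0.1884]
tool_rot: [180.0, 0.0, 161.7]
contact_force: [0.7, 0.2, -0.3]
gripper_width: 0.0873
gripper_force: 0.0
```

Call:
carry_out(increments=[[[-0.138, -0.096, 0.034, 0, 0, 0], [-0.138, -0.096, 0.034, 0, 0, 0], [-0.138, -0.096, 0.034, 0, 0, 0], [-0.138, -0.096, 0.034, 0, 0, 0], [-0.138, -0.096, 0.034, 0, 0, 0]]])

```text
clock: 2.03
eef_pos: [0.3991, 0.323, 0.1545]
tool_rot: [180.0, 0.0, 161.7]
contact_force: [0.6, 0.4, 0.3]
gripper_width: 0.0873
gripper_force: 0.0
```

Call:
carry_out(increments=[[[-0.138, -0.096, 0.034, 0, 0, 0], [-0.138, -0.096, 0.034, 0, 0, 0], [-0.138, -0.096, 0.034, 0, 0, 0], [-0.138, -0.096, 0.034, 0, 0, 0], [-0.138, -0.096, 0.034, 0, 0, 0]]])

```text
clock: 2.45
eef_pos: [0.5, 0.1883, 0.1204]
tool_rot: [180.0, 0.0, 161.7]
contact_force: [0.6, 0.2, 0.2]
gripper_width: 0.0872
gripper_force: 0.0
```

Call:
carry_out(increments=[[[0, 0, 0, 0, 0, -0.123], [0, 0, 0, 0, 0, -0.123], [0, 0, 0, 0, 0, -0.123], [0, 0, 0, 0, 0, -0.123], [0, 0, 0, 0, 0, -0.123]]])

```text
clock: 2.87
eef_pos: [0.4993, 0.1896, 0.1206]
tool_rot: [180.0, 0.0, -170.4]
contact_force: [-0.6, 0.7, 0.4]
gripper_width: 0.0872
gripper_force: 0.0
```

Call:
carry_out(increments=[[[0, 0, 0, 0, 0, -0.123], [0, 0, 0, 0, 0, -0.123], [0, 0, 0, 0, 0, -0.123], [0, 0, 0, 0, 0, -0.123], [0, 0, 0, 0, 0, -0.123]]])

```text
clock: 3.28
eef_pos: [0.4992, 0.1898, 0.1207]
tool_rot: [-180.0, 0.0, -142.7]
contact_force: [0.2, -0.2, 0.4]
gripper_width: 0.087
gripper_force: 0.0
```

Call:
carry_out(increments=[[[0, 0, 0, 0, 0, -0.123], [0, 0, 0, 0, 0, -0.123], [0, 0, 0, 0, 0, -0.123], [0, 0, 0, 0, 0, -0.123], [0, 0, 0, 0, 0, -0.123]]])

```text
clock: 3.7
eef_pos: [0.4992, 0.1898, 0.1207]
tool_rot: [-180.0, 0.0, -115.0]
contact_force: [0.0, -0.9, -0.1]
gripper_width: 0.0872
gripper_force: 0.0
```

Call:
carry_out(increments=[[[0, 0, 0.12, 0, 0, 0], [0, 0, 0.12, 0, 0, 0], [0, 0, 0.12, 0, 0, 0], [0, 0, 0.12, 0, 0, 0], [0, 0, 0.06, 0, 0, 0]]])

```text
clock: 4.12
eef_pos: [0.498, 0.1895, 0.0103]
tool_rot: [179.9, -0.1, -115.3]
contact_force: [0.1, -0.2, 0.3]
gripper_width: 0.0868
gripper_force: 0.0
```

Call:
carry_out(increments=[[[0, 0, 0, 0, 0, 0], [0, 0, 0, 0, 0, 0], [0, 0, 0, 0, 0, 0], [0, 0, 0, 0, 0, 0], [0, 0, 0, 0, 0, 0]]], hand=40)

```text
clock: 4.53
eef_pos: [0.4998, 0.1899, 0.0137]
tool_rot: [-179.9, 0.1, -115.3]
contact_force: [-0.5, 0.7, -0.3]
gripper_width: 0.0615
gripper_force: 0.0
```

Call:
carry_out(increments=[[[0, 0, 0, 0, 0, 0], [0, 0, 0, 0, 0, 0], [0, 0, 0, 0, 0, 0]]])

```text
clock: 4.78
eef_pos: [0.4995, 0.1899, 0.0136]
tool_rot: [-179.9, 0.1, -115.3]
contact_force: [-0.6, 0.6, 6.2]
gripper_width: 0.0559
gripper_force: 29.9
```

Call:
carry_out(increments=[[[-0.04, 0.053, 0, 0, 0, 0], [-0.04, 0.053, 0, 0, 0, 0], [-0.04, 0.053, 0, 0, 0, 0], [-0.04, 0.053, 0, 0, 0, 0], [-0.04, 0.053, 0, 0, 0, 0]]])

```text
clock: 5.2
eef_pos: [0.4695, 0.2486, 0.0136]
tool_rot: [-179.8, 0.1, -115.2]
contact_force: [1.7, -2.2, 5.8]
gripper_width: 0.0557
gripper_force: 30.0
```

Call:
carry_out(increments=[[[0, 0, 0, 0, 0, 0], [0, 0, 0, 0, 0, 0], [0, 0, 0, 0, 0, 0], [0, 0, 0, 0, 0, 0], [0, 0, 0, 0, 0, 0]]], hand=90)

```text
clock: 5.62
eef_pos: [0.4683, 0.248, 0.0123]
tool_rot: [180.0, -0.0, -115.3]
contact_force: [0.1, 0.1, -0.3]
gripper_width: 0.0763
gripper_force: 0.0
```

Call:
carry_out(increments=[[[0, 0, -0.1, 0, 0, 0], [0, 0, -0.1, 0, 0, 0], [0, 0, -0.1, 0, 0, 0], [0, 0, -0.1, 0, 0, 0], [0, 0, -0.1, 0, 0, 0]]])

```text
clock: 6.03
eef_pos: [0.468, 0.248, 0.1132]
tool_rot: [180.0, -0.0, -115.3]
contact_force: [0.1, 0.0, 0.4]
gripper_width: 0.0781
gripper_force: 0.0
```

Call:
carry_out(increments=[[[0.1, 0, 0, 0, 0, 0], [0.1, 0, 0, 0, 0, 0], [0, 0, 0.15, 0, 0, 0], [0, 0, 0.15, 0, 0, 0], [0, 0, 0.15, 0, 0, 0]]])

```text
clock: 6.45
eef_pos: [0.4519, 0.2118, 0.0223]
tool_rot: [-179.9, 0.1, -115.4]
contact_force: [1.3, 0.2, -0.9]
gripper_width: 0.0784
gripper_force: 0.0
```

Call:
carry_out(increments=[[[0, 0, 0.06, 0, 0, 0], [0, 0, 0, 0, 0, 0], [0, 0, 0, 0, 0, 0], [0, 0, 0, 0, 0, 0], [0, 0, 0, 0, 0, 0]]], hand=40)

```text
clock: 6.87
eef_pos: [0.4518, 0.2125, 0.0116]
tool_rot: [-179.9, 0.1, -115.3]
contact_force: [0.7, -0.5, -0.9]
gripper_width: 0.0556
gripper_force: 30.0
```

Call:
carry_out(increments=[[[0, 0, 0, 0, 0, 0], [0, 0, 0, 0, 0, 0], [0, 0, 0, 0, 0, 0]]])

```text
clock: 7.12
eef_pos: [0.4516, 0.2126, 0.0114]
tool_rot: [-179.9, 0.1, -115.3]
contact_force: [-0.7, -0.0, 3.7]
gripper_width: 0.0557
gripper_force: 30.0
```

Call:
carry_out(increments=[[[0, 0, -0.1, 0, 0, 0], [0, 0, -0.1, 0, 0, 0], [0, 0, -0.15, 0, 0, 0], [0, 0, -0.15, 0, 0, 0], [0, 0, -0.15, 0, 0, 0]]])

```text
clock: 7.53
eef_pos: [0.4503, 0.2123, 0.1418]
tool_rot: [180.0, -0.0, -115.3]
contact_force: [1.0, -0.1, -0.8]
gripper_width: 0.0559
gripper_force: 30.0
```

Call:
carry_out(increments=[[[0, 0, -0.15, 0, 0, 0], [0, 0, -0.15, 0, 0, 0], [0, 0, -0.15, 0, 0, 0], [0, 0, -0.15, 0, 0, 0], [0, 0, -0.15, 0, 0, 0]]])

```text
clock: 7.95
eef_pos: [0.4501, 0.2123, 0.2922]
tool_rot: [180.0, -0.0, -115.3]
contact_force: [0.4, 0.9, -1.5]
gripper_width: 0.0557
gripper_force: 30.0
```

```bash
python3 - <<'E'
from h import *
from plant import env
st=env.observe(); v=np.load("bed.npy"); Rb,o=bedT(v)
X=-Rb[:,1]; pl=R.from_matrix(np.c_[X,np.cross(-Rb[:,2],X),-Rb[:,2]])
print("tool y in bed",Rb.T@pl.as_matrix()[:,1])
hov=o+Rb@[-.007,0,.100]; print("hover",hov,"home",o+Rb@[-.007,0,.0155])
R0=R.from_euler('xyz',st["tool_rot"],degrees=True)
via=np.array([.45,-.05,.292])
print("leg1 units",R0.inv().apply(via-st["eef_pos"])/.2)
print("leg2 units",R0.inv().apply(hov-via)/.2)
print("turn units",(R0.inv()*pl).as_rotvec()/np.radians(45))
E
```

```text
tool y in bed [-1.00000000e+00  2.19664539e-17  8.87110502e-17]
hover [ 0.53496158 -0.31280629  0.16110254] home [ 0.54617294 -0.35354163  0.08792339]
leg1 units [ 1.18588230e+00 -5.59869401e-01  1.02686849e-03]
leg2 units [ 1.00660341 -0.94546694  0.65447376]
turn units [0.62470878 0.28659127 1.07040351]
```

Call:
carry_out(increments=[[[0.118, -0.056, 0, 0, 0, 0], [0.118, -0.056, 0, 0, 0, 0], [0.118, -0.056, 0, 0, 0, 0], [0.118, -0.056, 0, 0, 0, 0], [0.118, -0.056, 0, 0, 0, 0]]])

```text
clock: 8.37
eef_pos: [0.4503, 0.0808, 0.2907]
tool_rot: [180.0, -0.0, -115.3]
contact_force: [-0.1, 0.0, -1.5]
gripper_width: 0.0557
gripper_force: 30.0
```

Call:
carry_out(increments=[[[0.118, -0.056, 0, 0, 0, 0], [0.118, -0.056, 0, 0, 0, 0], [0.118, -0.056, 0, 0, 0, 0], [0.118, -0.056, 0, 0, 0, 0], [0.118, -0.056, 0, 0, 0, 0]]])

```text
clock: 8.78
eef_pos: [0.4573, -0.0096, 0.2904]
tool_rot: [-179.0, -3.0, -118.3]
contact_force: [0.5, -0.1, -0.6]
gripper_width: 0.0558
gripper_force: 30.0
```

Call:
carry_out(increments=[[[0.1, -0.095, 0.03, 0, 0, 0], [0.1, -0.095, 0.03, 0, 0, 0], [0.1, -0.095, 0.03, 0, 0, 0], [0.1, -0.095, 0.03, 0, 0, 0], [0.1, -0.095, 0.03, 0, 0, 0]]])

```text
clock: 9.2
eef_pos: [0.5029, -0.0978, 0.2625]
tool_rot: [-177.5, -6.9, -122.4]
contact_force: [-0.3, -0.1, -1.2]
gripper_width: 0.056
gripper_force: 30.0
```

Call:
carry_out(increments=[[[0.1, -0.095, 0.03, 0, 0, 0], [0.1, -0.095, 0.03, 0, 0, 0], [0.1, -0.095, 0.03, 0, 0, 0], [0.1, -0.095, 0.03, 0, 0, 0], [0.1, -0.095, 0.03, 0, 0, 0]]])

```text
clock: 9.62
eef_pos: [0.5373, -0.1947, 0.2412]
tool_rot: [-175.6, -10.5, -126.7]
contact_force: [1.0, -0.3, -1.3]
gripper_width: 0.056
gripper_force: 30.0
```

Call:
carry_out(increments=[[[0, 0, 0, 0.0625, 0.0287, 0.107], [0, 0, 0, 0.0625, 0.0287, 0.107], [0, 0, 0, 0.0625, 0.0287, 0.107], [0, 0, 0, 0.0625, 0.0287, 0.107], [0, 0, 0, 0.0625, 0.0287, 0.107]]])

```text
clock: 10.03
eef_pos: [0.5369, -0.1938, 0.242]
tool_rot: [-156.4, -10.8, -152.2]
contact_force: [-0.5, -0.8, -1.7]
gripper_width: 0.0559
gripper_force: 30.0
```

Call:
carry_out(increments=[[[0, 0, 0, 0.0625, 0.0287, 0.107], [0, 0, 0, 0.0625, 0.0287, 0.107], [0, 0, 0, 0.0625, 0.0287, 0.107], [0, 0, 0, 0.0625, 0.0287, 0.107], [0, 0, 0, 0.0625, 0.0287, 0.107]]])

```text
clock: 10.45
eef_pos: [0.5371, -0.1933, 0.242]
tool_rot: [-139.1, -3.3, -176.1]
contact_force: [-0.8, -0.3, -2.4]
gripper_width: 0.0558
gripper_force: 30.0
```

```bash
cat > corr.py <<'E'
import sys
from h import *
from plant import env
st=env.observe(); v=np.load("bed.npy"); Rb,o=bedT(v)
X=-Rb[:,1]; pl=R.from_matrix(np.c_[X,np.cross(-Rb[:,2],X),-Rb[:,2]])
b=np.array([float(a) for a in sys.argv[1:4]])/1000
R0=R.from_euler('xyz',st["tool_rot"],degrees=True)
print("turn units",((R0.inv()*pl).as_rotvec()/np.radians(45)).round(4),"then shift units",(pl.inv().apply(o+Rb@b-st["eef_pos"])/.2).round(4))
print("TCP in bed mm",((st["eef_pos"]-o)@Rb*1000).round(1),"F bed",(st["contact_force"]@Rb).round(1),"q",st["joint_positions"].round(0),"t",st["clock"])
E
python3 corr.py -7 0 100
```

```text
turn units [-0.2339 -0.2086 -0.1652] then shift units [ 0.1691 -0.2941  0.6366]
TCP in bed mm [-65.8  33.8 227.3] F bed [-1.1 -0.9 -2.1] q [-11.  28.  98. -50.  57. -77.] t 10.45
```

Call:
carry_out(increments=[[[0, 0, 0, -0.0468, -0.0417, -0.033], [0, 0, 0, -0.0468, -0.0417, -0.033], [0, 0, 0, -0.0468, -0.0417, -0.033], [0, 0, 0, -0.0468, -0.0417, -0.033], [0, 0, 0, -0.0468, -0.0417, -0.033]]])

```text
clock: 10.87
eef_pos: [0.5372, -0.1934, 0.2419]
tool_rot: [-150.3, -0.1, -164.3]
contact_force: [-0.0, -0.9, -1.1]
gripper_width: 0.0557
gripper_force: 30.0
```

Call:
carry_out(increments=[[[0.021, -0.037, 0.08, 0, 0, 0], [0.021, -0.037, 0.08, 0, 0, 0], [0.021, -0.037, 0.08, 0, 0, 0], [0.021, -0.037, 0.08, 0, 0, 0], [0.021, -0.037, 0.08, 0, 0, 0]]])

```text
clock: 11.28
eef_pos: [0.536, -0.2694, 0.1905]
tool_rot: [-150.2, -0.1, -164.4]
contact_force: [-0.7, 0.1, -1.6]
gripper_width: 0.0559
gripper_force: 30.0
```

Call:
carry_out(increments=[[[0.021, -0.037, 0.08, 0, 0, 0], [0.021, -0.037, 0.08, 0, 0, 0], [0.021, -0.037, 0.08, 0, 0, 0], [0, 0, 0, 0, 0, 0], [0, 0, 0, 0, 0, 0]]])

```text
clock: 11.7
eef_pos: [0.5347, -0.3138, 0.1594]
tool_rot: [-150.2, -0.2, -164.5]
contact_force: [0.5, 0.4, -1.2]
gripper_width: 0.0558
gripper_force: 30.0
```

```bash
python3 corr.py -7 0 80; python3 - <<'E'
from plant import env
import cv2
p=env.get_image("top"); q=env.get_image("side")
a=cv2.resize(p["img"][200:320,410:570],None,fx=5,fy=5,interpolation=cv2.INTER_CUBIC)
cv2.imwrite("pics/hov_top.png",a[:,:,::-1]); cv2.imwrite("pics/hov_side.png",q["img"][:,:,::-1])
E
```

```text
turn units [ 0.0055 -0.0027  0.0041] then shift units [-0.0025 -0.0003  0.0904]
TCP in bed mm [-7.1 -0.5 98.1] F bed [-0.9  0.6 -0.9] q [ -31.   31.  102.  -42.   31. -103.] t 11.7
```

View pics/hov_top.png

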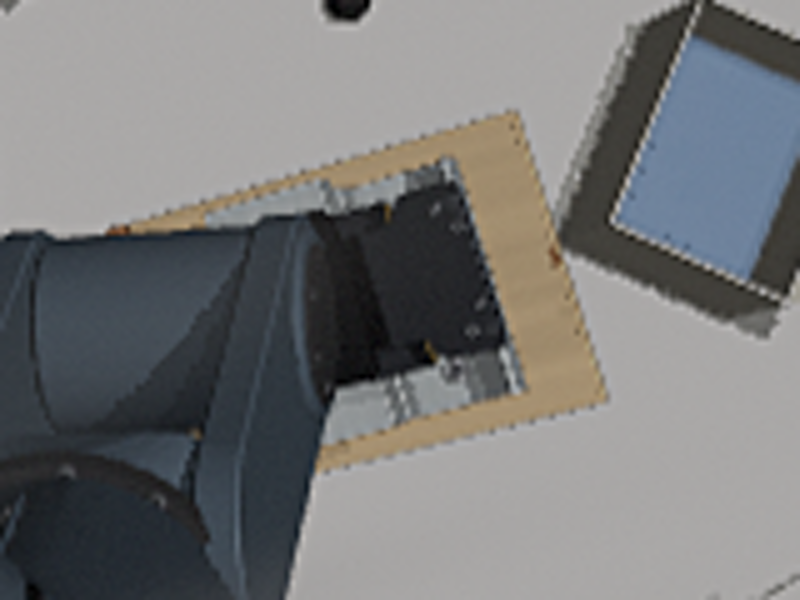

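The hover top view shows the gripper over the rack with its tilt matching the board. Only the held channel's ends peek out, near (330,190) and (400,385), so I'll check the fit from the side.

```bash
python3 - <<'E'
from h import *
import cv2
from plant import env
q=env.get_image("side")
Rb,o=bedT(np.load("bed.npy"))
print(proj([o],q)); u,v=proj([o],q)[0].astype(int); print("cam",ray([[u,v]],q)[0])
x0,y0=max(0,u-65),v-70
c=cv2.resize(q["img"][y0:y0+110,x0:x0+140],None,fx=5.5,fy=5.5,interpolation=cv2.INTER_CUBIC); print(x0,y0)
cv2.imwrite("pics/hs.png",c[:,:,::-1])
E
```

```text
[[388.67277527 223.34612737]]
cam [-0.19331074  1.51257797  0.67129251]
323 153
```

View pics/hs.png

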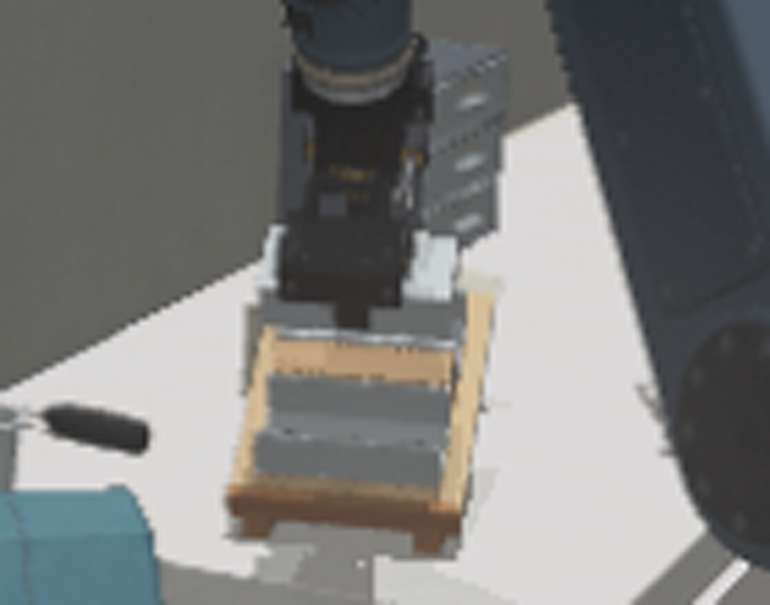

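```bash
python3 - <<'E'
from h import *
from plant import env
q=env.get_image("side"); st=env.observe()
Rb,o=bedT(np.load("bed.npy")); t=(st["eef_pos"]-o)@Rb; print(t*1000)
def prof(z,xs,y):
    G=np.stack(np.meshgrid(xs,y),-1).reshape(-1,2); P=np.c_[G,np.full(len(G),z)]@Rb.T+o
    m=proj(P,q).astype(np.float32).reshape(len(y),len(xs),2)
    return cv2.remap(q["img"],m[...,0],m[...,1],cv2.INTER_CUBIC).mean(0)
for z,a,b in((.036,-.092,-.012),(t[2]-.0115,t[0]-.05,t[0]-.01)):
    xs=np.arange(a,b,.002); pr=prof(z,xs,np.arange(-.045,.045,.002))
    print("z",z); print([(round(x*1000,1),*c.astype(int).tolist()) for x,c in zip(xs,pr)])
# pixels per mm along x
print(proj(np.array([[0,0,.036],[.01,0,.036],[0,.01,.036],[0,0,.046]])@Rb.T+o,q))
E
```

```text
[ -7.5867924    0.72424673 100.04897848]
z 0.036
[(np.float64(-92.0), 104, 106, 107), (np.float64(-90.0), 104, 106, 107), (np.float64(-88.0), 104, 106, 107), (np.float64(-86.0), 105, 107, 108), (np.float64(-84.0), 108, 110, 111), (np.float64(-82.0), 114, 116, 117), (np.float64(-80.0), 118, 121, 122), (np.float64(-78.0), 119, 122, 123), (np.float64(-76.0), 118, 121, 121), (np.float64(-74.0), 119, 121, 122), (np.float64(-72.0), 121, 123, 124), (np.float64(-70.0), 121, 124, 125), (np.float64(-68.0), 121, 123, 124), (np.float64(-66.0), 120, 123, 124), (np.float64(-64.0), 119, 122, 123), (np.float64(-62.0), 117, 119, 120), (np.float64(-60.0), 113, 115, 116), (np.float64(-58.0), 108, 110, 111), (np.float64(-56.0), 105, 107, 107), (np.float64(-54.0), 104, 106, 106), (np.float64(-52.0), 104, 106, 107), (np.float64(-50.0), 104, 106, 106), (np.float64(-48.0), 104, 106, 106), (np.float64(-46.0), 104, 106, 106), (np.float64(-44.0), 104, 106, 106), (np.float64(-42.0), 104, 106, 106), (np.float64(-40.0), 104, 106, 106), (np.float64(-38.0), 103, 105, 106), (np.float64(-36.0), 104, 106, 107), (np.fl
[... 561 characters left out ...]
float64(-49.6), 173, 146, 115), (np.float64(-47.6), 159, 137, 113), (np.float64(-45.6), 141, 130, 116), (np.float64(-43.6), 133, 131, 128), (np.float64(-41.6), 142, 145, 147), (np.float64(-39.6), 155, 159, 162), (np.float64(-37.6), 152, 156, 157), (np.float64(-35.6), 130, 133, 134), (np.float64(-33.6), 105, 107, 108), (np.float64(-31.6), 92, 93, 94), (np.float64(-29.6), 89, 90, 91), (np.float64(-27.6), 89, 90, 90), (np.float64(-25.6), 89, 90, 90), (np.float64(-23.6), 89, 90, 90), (np.float64(-21.6), 89, 90, 91), (np.float64(-19.6), 89, 90, 90), (np.float64(-17.6), 88, 89, 90)]
[[388.48783356 216.32825029]
 [388.85398036 214.34054292]
 [385.69675373 216.10778903]
 [388.43495988 214.34726868]]
```

Both views agree. The held channel's lower wall edge is at bed x ≈ −35 against −35.6 predicted, and the upper flanking wall top is at ≈ 13. I'll descend along the board normal.

Call:
carry_out(increments=[[[0, 0, 0.045, 0.003, -0.001, 0.002], [0, 0, 0.045, 0.003, -0.001, 0.002], [0, 0, 0.045, 0, 0, 0], [0, 0, 0.045, 0, 0, 0], [0, 0, 0.045, 0, 0, 0]]])

```text
clock: 12.32
eef_pos: [0.5411, -0.3345, 0.12]
tool_rot: [-150.0, -0.0, -164.5]
contact_force: [-0.2, 0.0, -1.0]
gripper_width: 0.0557
gripper_force: 30.0
```

Call:
carry_out(increments=[[[0, 0, 0.006, 0, 0, 0], [0, 0, 0.006, 0, 0, 0], [0, 0, 0.006, 0, 0, 0], [0, 0, 0.006, 0, 0, 0], [0, 0, 0.006, 0, 0, 0]]])

```text
clock: 12.73
eef_pos: [0.5421, -0.3371, 0.1163]
tool_rot: [-149.9, 0.0, -164.5]
contact_force: [0.5, 0.6, -1.2]
gripper_width: 0.0557
gripper_force: 30.0
```

Call:
carry_out(increments=[[[0, 0, 0.006, 0, 0, 0], [0, 0, 0.006, 0, 0, 0], [0, 0, 0.006, 0, 0, 0], [0, 0, 0.006, 0, 0, 0], [0, 0, 0.006, 0, 0, 0]]])

```text
clock: 13.15
eef_pos: [0.5428, -0.34, 0.1108]
tool_rot: [-149.9, 0.0, -164.5]
contact_force: [-0.1, 0.5, -1.5]
gripper_width: 0.0558
gripper_force: 30.0
```

```bash
python3 corr.py -7 0 16
```

```text
turn units [-0.0014  0.0018  0.002 ] then shift units [ 0.0016 -0.0031  0.1315]
TCP in bed mm [-7.6  0.3 42.3] F bed [-1.1 -0.  -1. ] q [-33.  37. 102. -49.  26. -97.] t 13.15
```

Call:
carry_out(increments=[[[0, 0, 0.007, 0, 0, 0], [0, 0, 0.007, 0, 0, 0], [0, 0, 0.007, 0, 0, 0], [0, 0, 0.007, 0, 0, 0], [0, 0, 0.007, 0, 0, 0]]])

```text
clock: 13.57
eef_pos: [0.5437, -0.3434, 0.1046]
tool_rot: [-149.9, 0.0, -164.5]
contact_force: [0.1, -0.2, -1.9]
gripper_width: 0.0558
gripper_force: 30.0
```

Call:
carry_out(increments=[[[0, 0, 0.007, 0, 0, 0], [0, 0, 0.007, 0, 0, 0], [0, 0, 0.007, 0, 0, 0], [0, 0, 0.007, 0, 0, 0], [0, 0, 0.007, 0, 0, 0]]])

```text
clock: 13.98
eef_pos: [0.5446, -0.3468, 0.0986]
tool_rot: [-149.9, 0.0, -164.5]
contact_force: [0.1, 0.5, -1.3]
gripper_width: 0.0559
gripper_force: 30.0
```

Call:
carry_out(increments=[[[0, 0, 0.006, 0, 0, 0], [0, 0, 0.006, 0, 0, 0], [0, 0, 0.006, 0, 0, 0], [0, 0, 0.006, 0, 0, 0], [0, 0, 0.006, 0, 0, 0]]])

```text
clock: 14.4
eef_pos: [0.5454, -0.3497, 0.0934]
tool_rot: [-149.9, 0.0, -164.5]
contact_force: [-0.2, -0.0, -1.7]
gripper_width: 0.0553
gripper_force: 30.0
```

```bash
python3 corr.py -7 0 16
```

```text
turn units [-0.0012  0.0016  0.002 ] then shift units [ 0.0015 -0.0033  0.031 ]
TCP in bed mm [-7.7  0.3 22.2] F bed [-0.9 -0.2 -1.4] q [-34.  39. 101. -51.  25. -95.] t 14.4
```

Seating the last 7 mm slowly, watching the force.

Call:
carry_out(increments=[[[0, 0, 0.005, 0, 0, 0], [0, 0, 0.005, 0, 0, 0], [0, 0, 0.005, 0, 0, 0], [0, 0, 0.005, 0, 0, 0], [0, 0, 0.005, 0, 0, 0]]])

```text
clock: 14.82
eef_pos: [0.5461, -0.3521, 0.0891]
tool_rot: [-149.9, 0.0, -164.5]
contact_force: [-0.6, 0.3, -1.5]
gripper_width: 0.056
gripper_force: 30.0
```

Call:
carry_out(increments=[[[0, 0, 0.004, 0, 0, 0], [0, 0, 0.004, 0, 0, 0], [0, 0, 0.003, 0, 0, 0], [0, 0, 0, 0, 0, 0]]])

```text
clock: 15.15
eef_pos: [0.5463, -0.353, 0.0874]
tool_rot: [-149.9, 0.0, -164.5]
contact_force: [-0.4, 1.4, -0.2]
gripper_width: 0.056
gripper_force: 30.0
```

```bash
python3 corr.py -7 0 15.5
```

```text
turn units [-0.0014  0.0016  0.0021] then shift units [ 0.0014 -0.0034 -0.0011]
TCP in bed mm [-7.7  0.3 15.3] F bed [-1.4 -0.   0.6] q [-34.  40. 101. -52.  24. -94.] t 15.15
```

Call:
carry_out(increments=[[[0, 0, 0.003, 0, 0, 0], [0, 0, 0.003, 0, 0, 0], [0, 0, 0.003, 0, 0, 0], [0, 0, 0, 0, 0, 0]]])

```text
clock: 15.48
eef_pos: [0.5464, -0.3531, 0.0874]
tool_rot: [-149.9, 0.0, -164.5]
contact_force: [-2.7, 7.9, 12.2]
gripper_width: 0.0554
gripper_force: 30.0
```

```bash
python3 corr.py -7 0 15.5
```

```text
turn units [-0.0026  0.002   0.0022] then shift units [ 0.0016 -0.0031 -0.0013]
TCP in bed mm [-7.6  0.3 15.2] F bed [-1.1 -0.5 14.7] q [-34.  40. 101. -52.  24. -94.] t 15.4833
```

The channel is seated: about 15 N along the normal at the expected height. Releasing and backing off.

Call:
carry_out(increments=[[[0, 0, -0.003, 0, 0, 0], [0, 0, 0, 0, 0, 0], [0, 0, 0, 0, 0, 0], [0, 0, 0, 0, 0, 0], [0, 0, 0, 0, 0, 0]]], hand=85)

```text
clock: 15.9
eef_pos: [0.5466, -0.3539, 0.086]
tool_rot: [-149.9, 0.0, -164.5]
contact_force: [0.4, 0.5, 0.4]
gripper_width: 0.0727
gripper_force: 0.0
```

Call:
carry_out(increments=[[[0, 0, -0.04, 0, 0, 0], [0, 0, -0.08, 0, 0, 0], [0, 0, -0.1, 0, 0, 0], [0, 0, -0.12, 0, 0, 0], [0, 0, -0.12, 0, 0, 0]]])

```text
clock: 16.32
eef_pos: [0.5336, -0.3086, 0.1664]
tool_rot: [-150.0, -0.0, -164.5]
contact_force: [0.2, 0.1, -0.3]
gripper_width: 0.0737
gripper_force: 0.0
```

Call:
carry_out(increments=[[[0, 0, -0.12, 0, 0, 0], [0, 0, -0.12, 0, 0, 0], [0, 0, -0.12, 0, 0, 0], [0, 0, -0.12, 0, 0, 0], [0, 0, 0, 0, 0, 0]]])

```text
clock: 16.73
eef_pos: [0.5226, -0.2618, 0.2536]
tool_rot: [-149.7, 0.3, -164.4]
contact_force: [-0.7, -0.1, 0.1]
gripper_width: 0.0742
gripper_force: 0.0
```

```bash
python3 - <<'E'
from h import *
from plant import env
p=env.get_image("top"); q=env.get_image("side"); st=env.observe(); print(st["clock"],st["contact_force"],st["eef_pos"])
a=cv2.resize(q["img"][185:265,330:450],None,fx=5,fy=5,interpolation=cv2.INTER_CUBIC)
b=cv2.resize(p["img"][210:315,420:540],None,fx=5,fy=5,interpolation=cv2.INTER_CUBIC)
im=cv2.resize(np.vstack([a,b]),None,fx=.64,fy=.64,interpolation=cv2.INTER_AREA); print(im.shape)
cv2.imwrite("pics/end.png",im[:,:,::-1])
Rb,o=bedT(np.load("bed.npy"))
for i in (p,q):
    for d in env.pinpoint("wide_channel",i)[:4]: print(d["score"],d["xyz"],((np.array(d["xyz"])-o)@Rb*1000).round(1))
E
```

```text
16.8333 [-0.48867407 -0.27201095 -0.43595176] [ 0.52157692 -0.26254959  0.25003303]
(592, 384, 3)
0.9 [0.4868, 0.573, 0.0005] [-838.   188.6  394.3]
0.65 [0.3678, -0.0121, -0.0011] [-377.6  -81.4  126.7]
0.51 [0.5427, -0.3559, 0.0741] [-12.7  -4.    2.9]
0.92 [0.5469, -0.3558, 0.0761] [-10.9   0.1   4.1]
0.88 [0.3668, -0.0126, -0.0024] [-378.1  -82.5  125.4]
0.55 [0.4805, 0.5748, 0.0002] [-841.1  183.   395.8]
```

View pics/end.png

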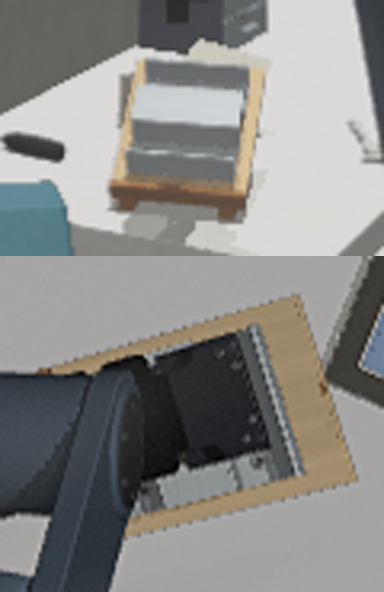

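The side view (channel at about (190,105)) shows it lying flat over the spacer, parallel and flush. The network puts it at bed (−11, 0, 4) mm, within tolerance, and the arm is clear.

```bash
python3 -c "
from plant import env
print(env.job_done())"
```

```text
the job is handed in; nothing more can be done
None
```

The wide channel is seated over the spacer at about bed (−8 to −11, 0, 4) mm, let go only once it was home. The arm is clear and the job was handed in at about 17 s; no verdict came back.

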